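# Show the missing hub and its empty nest, then call

### The arm

A 6-joint arm with a two-finger parallel gripper is mounted at the origin on the work surface. World frame = base frame: x ahead of the robot, y to its left, z up, the work surface at z = 0. Lengths are in m, angles in degrees, forces in N, time in s.
With the tool pointing down it reaches from about 0.275 to 0.85 m from the base axis. Payload 5.2 kg.
Tool frame: the origin (TCP) lies at the very end of the fingers, on their centre line; the grasp point (between the pads) lies 19 mm behind it (ctrl.hold_point_z is the distance from the TCP to the grasp point, in m); z points along the fingers, y is the direction in which the jaws open and shut (so a half turn about z gives the same grasp; the last joint's range is limited). The gripper opens to 85 mm and grips with 20 to 120 N. Pads are 22 mm wide; open, the fingers measure 114 mm over their backs; the gripper's body (76 mm by 85 mm) begins 54 mm behind the grasp point. The pads swing forward as they close: fully open they stand 13 mm farther back than shut.
Start: joints at [60.688, 14.817, 87.949, -0, 77.235, -11.62], TCP at [0.167, 0.524, 0.211] pointing down, gripper open.
Joint ranges: [-179.93, 179.93], [-52.35, 119.4], [10.71, 147.94], [-69.91, 249.91], [12.55, 155.21], [-178.61, 178.61]. Speed limits (degrees/s): [147.25, 147.25, 180, 180, 180, 180].

### API

Orientations are given as [roll, pitch, yaw] about the fixed x, y, z axes, in that order (R = Rz(yaw) Ry(pitch) Rx(roll)).
In Python, from station import ctrl gives the robot as it stands. The module is installed in compiled form; this text tells all that it offers. Calls block until the motion is done:
- ctrl.movep(position, orientation): joint-space move of the TCP to a pose.
- ctrl.servo_line(position, speed=0.15, orientation=None): straight line of the TCP; orientation=None keeps the orientation; speed is the mean speed in m/s.
- ctrl.move_j(angles): joint-space move.
- ctrl.let_go() and ctrl.grab(): open the fingers fully, or close them until they stop; the grip force is fixed at half the most.
- ctrl.wait(seconds).
- ctrl.solve_ik(position, orientation): joint angles nearest the present ones, or None.
- ctrl.read_state(): the state.
- ctrl.read_camera(name): name is "side" or "top" or "wrist"; returns the picture (384x512x3 uint8, blue, green, red); there is no depth.
- ctrl.camera_info(name): a dict with "fovy" (degrees; the focal length in pixels is half the picture's height over the tangent of half this angle, whatever the lens; pixels are square), "cx", "cy" (the principal point, pixels), "dist_coeffs" ([k1, k2, p1, p2, k3] as OpenCV has them; the pictures are not rectified), "world_from_camera" (4x4, takes a point from camera to world coordinates). Camera axes: x right, y up, looking along -z (the intrinsics and any distortion apply to the point x, -y, -z); pixel columns grow to the right and rows downward; lengths in m; the calibration is good to about 2 mm. A picture is of the moment at which its call begins: read the wrist's pose just before it. camera_info takes no time and is no camera call; for the wrist camera it gives the pose at the moment of the call.
A pose or a line that the arm cannot do raises ctrl.Unreachable and nothing moves.
- ctrl.job_done(): hands the job in, once; it reports no verdict.
Trained networks look in the newest picture that a camera, given by its name, has taken for a name from the list of things; names that differ only in an ending like _2 or _b are one class to them, and where a whole thing is asked for, a point or a joint stands for the part that bears it (a point fixed in the world has none). Each returns a list of dicts, best first, with "confidence" (0 to 1); they miss things now and then, are a little off and sometimes report something else, mostly with a low value. They report only what shows in the picture. A call takes as long as a camera call. They do not tell look-alikes from the thing itself.
- ctrl.boxes_of(camera, target): "xy" ([column, row] in pixels, amid what is visible of it).
- ctrl.place_of(camera, target): "xy" ([column, row] in pixels: a listed point, or the origin of a listed thing).
The state is a dict: "t": time; "joint_pos": joint angles; "qvel": joint speeds; "tau": joint torques, N m; "tcp_pos": TCP position; "tool_rot": TCP orientation; "ft_force": force on the tool from outside, world axes, zero at the start; "moment": the same for the moment, N m; "opening": finger opening in m.
Only numpy, scipy, OpenCV 4.12 (cv2) and the standard library are available. Lean on these libraries where they do the work, as an engineer would, in place of code of your own. Each camera call takes 0.05 s, during which the arm holds its last target.

### The job

Show the machine operator what to load: point at the flanged hub standing on the bench, holding the fingertips two or three centimetres above the middle of its top for two seconds, then point in the same way at the middle of the one empty nest in the tray for two seconds, then press the call box button fully down, let it spring back and move clear. Only point at the hub and the nest: do not touch, lift or shift any of the parts, the tray, the bottle or the screwdriver, and come to each place from well above so that you never point at another part or a filled nest by mistake.

Things in the scene. Friction and masses are not known exactly. Their poses are not given: they have to be found in the camera images.
- hub_loose: Plain aluminium flanged hub, 48 tall: foot 40 diameter and 14 high, flange 64 diameter from 14 to 22 mm, boss 32 diameter up to the top with a dark 18 mm bore and four dark dots on the flange. Loose, 0.15 kg. This is the one that stands on the bench among the shaft, the bushing and the nut, on the robot's right. Origin: centre of its underside, z up.
- hub_loose_top (a point): Centre of the top face of the hub on the bench, 48 mm above the bench.
- tray: Grey tray fixed to the bench on the robot's left, 230 x 230, base 8 thick, rim 14 high, holding four round nests in a 2 x 2 square 110 mm apart. Origin: centre of its underside.
- nest_empty: The one empty nest of the tray: fixed round black cup, 68 outer and 52 inner diameter, 16 high, floor 4 thick. Which of the four places is empty varies. Origin: centre of its underside, 8 mm above the bench.
- nest_empty_mouth (a point): Centre of the mouth (rim plane) of the empty nest, 24 mm above the bench.
- call_top (a point): Centre of the top of the push button, pale round button of 32 mm diameter in a black housing on top of a grey call box (90 x 80 x 45) that is fixed to the bench between the tray and the loose parts. It is pressed straight down; z up.
- call (a joint): Travel of the push button in m: 0 up, 0.006 fully down; a spring of about 5 N at full travel brings it back.
- shaft: Standing stepped steel shaft, 85 tall, 48 diameter at the foot, then 32 from 30 mm up, then 20 from 60 mm up. Loose; origin: centre of its underside.
- shaft_top (a point): Centre of the shaft's top face.
- bushing: Plain aluminium tube standing on end, 52 outer and 30 inner diameter, 45 tall. Loose; origin: centre of its underside.
- bushing_top (a point): Centre of the bushing's top, 45 mm up.
- nut: Large steel hexagon nut lying flat, 46 across flats, 24 tall. Loose; origin: centre of its underside.
- nut_top (a point): Centre of the nut's top, 24 mm up.
- oil: White closed bottle, 60 diameter, 150 tall, standing to the right of the loose parts. Loose; origin: centre of its underside.
- driver: Screwdriver with a black handle, about 200 long and 26 thick, lying behind the loose parts. Loose; origin under its middle.
- nest_1: Nest like the empty one, occupied. Origin: centre of its underside.
- hub_1: Hub of the same form, seated in nest_1 with its top 60 mm above the bench. Origin: centre of its underside.
- hub_1_top (a point): Centre of the top face of that seated hub.
- nest_2: Nest like the empty one, occupied. Origin: centre of its underside.
- hub_2: Hub of the same form, seated in nest_2 with its top 60 mm above the bench. Origin: centre of its underside.
- hub_2_top (a point): Centre of the top face of that seated hub.
- nest_3: Nest like the empty one, occupied. Origin: centre of its underside.
- hub_3: Hub of the same form, seated in nest_3 with its top 60 mm above the bench. Origin: centre of its underside.
- hub_3_top (a point): Centre of the top face of that seated hub.
Things that resemble listed ones, but are neither listed nor needed, are in the scene too. What is shaped like the hub_1 but blue, orange or pink is not meant.

How it is judged (in metres and radians):
On the way, in this order (a step that is already met when the one before it is completed fails the run):
1. point at the middle of the hub on the bench from just above, for two seconds (horizontal distance between the grasp point and hub_loose_top below 0.025 m and z of the grasp point in the frame of hub_loose_top between 0.012 and 0.085 m), for 1.6 s.
2. point at the middle of the empty nest from just above, for two seconds (horizontal distance between the grasp point and nest_empty_mouth below 0.025 m and z of the grasp point in the frame of nest_empty_mouth between 0.012 and 0.085 m), for 1.6 s.
3. press the call button fully down (value of joint call above 0.0045 m), for 0.05 s.
At the end, for the whole second after the job is handed in: The button is up again (under 1.5 mm down); every loose part is within 10 mm of its start, at rest, parts and hubs upright. Pointing counts with the grasp point within 25 mm sideways of the centre and 12 to 85 mm above the top or rim (fingertips up to about 65 mm above) (value of joint call below 0.0015 m and distance of each of hub_loose, hub_1, hub_2, hub_3, shaft, bushing, nut, oil, driver from where it was at the start of the episode below 0.01 m and angle between each of hub_loose, hub_1, hub_2, hub_3, shaft, bushing, nut's own z axis and vertical below 0.1 rad and linear speed of each of hub_loose, hub_1, hub_2, hub_3, shaft, bushing, nut, oil, driver below 0.02 m/s); the robot touches nothing.
It fails at once if the hub on the bench, the tray, a nest, a seated hub or any bystander is touched ((contact force between the fingers and hub_loose above 0.3 N or contact force between the fingers and hub_1 above 0.3 N or contact force between the fingers and hub_2 above 0.3 N or contact force between the fingers and hub_3 above 0.3 N or contact force between the fingers and shaft above 0.3 N or contact force between the fingers and bushing above 0.3 N or contact force between the fingers and nut above 0.3 N or contact force between the fingers and oil above 0.3 N or contact force between the fingers and driver above 0.3 N or contact force between the fingers and tray above 0.3 N or contact force between the fingers and nest_empty above 0.3 N or contact force between the fingers and nest_1 above 0.3 N or contact force between the fingers and nest_2 above 0.3 N or contact force between the fingers and nest_3 above 0.3 N) or (contact force between the arm and hub_loose above 0.3 N or contact force between the arm and hub_1 above 0.3 N or contact force between the arm and hub_2 above 0.3 N or contact force between the arm and hub_3 above 0.3 N or contact force between the arm and shaft above 0.3 N or contact force between the arm and bushing above 0.3 N or contact force between the arm and nut above 0.3 N or contact force between the arm and oil above 0.3 N or contact force between the arm and driver above 0.3 N or contact force between the arm and tray above 0.3 N or contact force between the arm and nest_empty above 0.3 N or contact force between the arm and nest_1 above 0.3 N or contact force between the arm and nest_2 above 0.3 N or contact force between the arm and nest_3 above 0.3 N)).
It fails at once if a loose part is lifted, carried or shifted by more than 10 mm (distance of any of hub_loose, hub_1, hub_2, hub_3, shaft, bushing, nut, oil, driver from where it was at the start of the episode above 0.01 m).
It fails at once if another part or a filled nest is pointed at (grasp point within 15 mm of its axis and 12 to 60 mm above its top) ((horizontal distance between the grasp point and hub_1_top below 0.015 m and z of the grasp point in the frame of hub_1_top between 0.012 and 0.06 m) or (horizontal distance between the grasp point and hub_2_top below 0.015 m and z of the grasp point in the frame of hub_2_top between 0.012 and 0.06 m) or (horizontal distance between the grasp point and hub_3_top below 0.015 m and z of the grasp point in the frame of hub_3_top between 0.012 and 0.06 m) or (horizontal distance between the grasp point and shaft_top below 0.015 m and z of the grasp point in the frame of shaft_top between 0.012 and 0.06 m) or (horizontal distance between the grasp point and bushing_top below 0.015 m and z of the grasp point in the frame of bushing_top between 0.012 and 0.06 m) or (horizontal distance between the grasp point and nut_top below 0.015 m and z of the grasp point in the frame of nut_top between 0.012 and 0.06 m)).
It also fails if it takes over 53 s, if anything falls off the work surface, if the arm or the gripper's body presses on something with over 40 N, if the wrist force passes 120 N, or if a joint passes its speed limit or range.

## Working session

There is one attempt and no reset: what is moved stays moved. The work goes in short steps, each a Python script; the robot and the scene stay as the last script left them, time stands still between calls to the robot, and variables do not carry over. Pictures are saved under pics/ and viewed, and the job is handed in when it is done.

```bash
mkdir -p pics; python3 - <<'E'
from station import ctrl
import cv2
for n in ["side","top","wrist"]:
    i=ctrl.camera_info(n); print(n,i["fovy"],i["cx"],i["cy"],i["dist_coeffs"],i["world_from_camera"])
    cv2.imwrite(f"pics/{n}0.png",ctrl.read_camera(n))
s=ctrl.read_state();print(s["t"],s["tcp_pos"],s["tool_rot"],s["opening"],ctrl.hold_point_z)
E
```

```text
side 48.52770707372348 253.4054985267377 188.73524088453757 [-0.02865535  0.          0.          0.          0.        ] [[ 6.61652394e-01  5.02068981e-01 -5.56904702e-01 -1.38519642e-02]
 [-7.49810701e-01  4.43184045e-01 -4.91296056e-01 -5.90923479e-01]
 [ 1.46768188e-04  7.42640317e-01  6.69690480e-01  8.09133807e-01]
 [ 0.00000000e+00  0.00000000e+00  0.00000000e+00  1.00000000e+00]]
top 56.820299672183964 256.52519694827305 193.11883141368392 [0.00783423 0.         0.         0.         0.        ] [[-0.02202373  0.9832369  -0.18099764  0.40642602]
 [-0.999664   -0.02413309 -0.00945984 -0.0746817 ]
 [-0.0136693   0.18072848  0.98343803  1.09838561]
 [ 0.          0.          0.          1.        ]]
wrist 62.81062196787729 254.59069930380264 196.78229514355328 [-0.06411202  0.          0.          0.          0.        ] [[ 3.04608963e-01 -9.10210384e-01 -2.80589446e-01  9.72482802e-02]
 [ 9.52477106e-01  2.90825192e-01  9.05983942e-02  5.46165702e-01]
 [-8.61119661e-04 -2.94852106e-01  9.55542513e-01  3.73492860e-01]
 [ 0.00000000e+00  0.00000000e+00  0.00000000e+00  1.00000000e+00]]
0.15 [0.16691922 0.52359954 0.21015694] [-1.79918306e+02 -1.74762004e-02  1.62303992e+02] 0.08516988476895677 0.0187
```

View pics/side0.png

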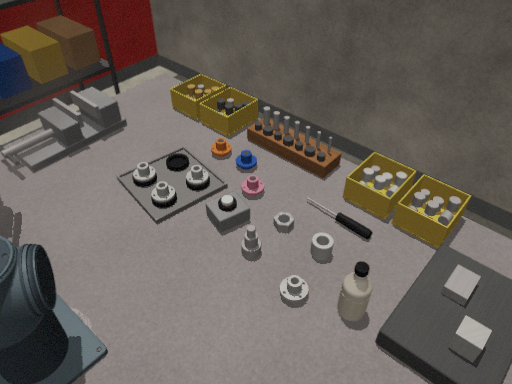

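View pics/top0.png

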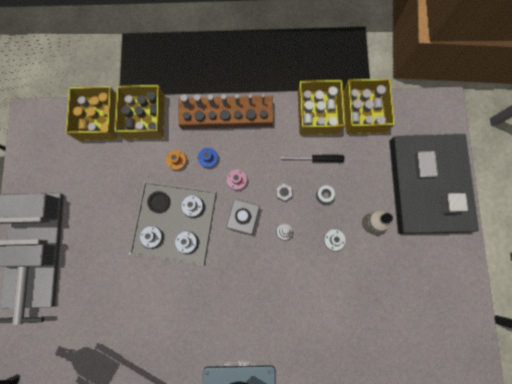

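View pics/wrist0.png

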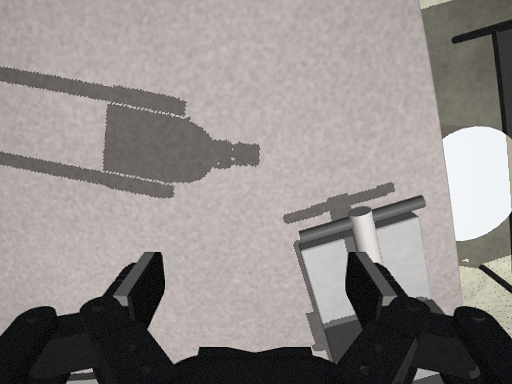

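The top view shows the plain hub at (335,240), the empty nest at (159,202) and the button at (242,215). In the side view they are at about (294,289), (178,161) and (227,202). Next I'll run the detectors and triangulate.

```bash
cat >h.py <<'E'
import numpy as np, cv2
from station import ctrl
def ray(info,uv):
    f=192/np.tan(np.radians(info["fovy"]/2))
    K=np.array([[f,0,info["cx"]],[0,f,info["cy"]],[0,0,1]])
    p=cv2.undistortPoints(np.array([[uv]],float),K,np.array(info["dist_coeffs"]))[0,0]
    T=np.array(info["world_from_camera"]); d=T[:3,:3]@np.array([p[0],-p[1],-1]); return T[:3,3],d/np.linalg.norm(d)
def tri(rs):
    A=np.zeros((3,3));b=np.zeros(3)
    for o,d in rs:
        M=np.eye(3)-np.outer(d,d);A+=M;b+=M@o
    x=np.linalg.solve(A,b); return x,[np.linalg.norm((np.eye(3)-np.outer(d,d))@(x-o)) for o,d in rs]
def atz(r,z): o,d=r; return (o+d*(z-o[2])/d[2])[:2]
def proj(info,X):
    f=192/np.tan(np.radians(info["fovy"]/2))
    T=np.linalg.inv(np.array(info["world_from_camera"]));c=T[:3,:3]@X+T[:3,3];q=np.array([c[0],-c[1],-c[2]])
    K=np.array([[f,0,info["cx"]],[0,f,info["cy"]],[0,0,1]])
    return cv2.projectPoints(q[None],np.zeros(3),np.zeros(3),K,np.array(info["dist_coeffs"]))[0][0,0]
E
python3 - <<'E'
from h import *
np.set_printoptions(precision=4,suppress=True)
I={n:ctrl.camera_info(n) for n in("side","top")}
for n,z in [("hub_loose_top",.048),("nest_empty_mouth",.024),("call_top",None),("shaft_top",.085),("bushing_top",.045),("nut_top",.024),("oil",0)]:
    for c in I:
        for d in ctrl.place_of(c,n):
            if d["confidence"]>.2: print(n,c,np.round(d["xy"],1),round(d["confidence"],2),atz(ray(I[c],d["xy"]),.05 if z is None else z))
for c,(x,y) in dict(top=(300,180),side=(240,240)).items():
    im=cv2.imread(f"pics/{c}0.png")
a=cv2.imread("pics/top0.png")[150:260,125:375];cv2.imwrite("pics/topc.png",cv2.resize(a,None,fx=3.2,fy=3.2,interpolation=cv2.INTER_CUBIC))
a=cv2.imread("pics/side0.png")[130:310,110:345];cv2.imwrite("pics/sidec.png",cv2.resize(a,None,fx=3.2,fy=3.2,interpolation=cv2.INTER_CUBIC))
E
```

```text
hub_loose_top side [292.2 283.2] 0.96 [ 0.4473 -0.2951]
hub_loose_top top [338.6 241.1] 0.82 [ 0.4512 -0.3015]
hub_loose_top top [153.8 239.1] 0.66 [0.4694 0.2413]
hub_loose_top top [152.5 234.2] 0.65 [0.4839 0.2456]
nest_empty_mouth side [177.6 157.2] 0.66 [0.5945 0.2492]
nest_empty_mouth top [154.8 197.5] 0.68 [0.5981 0.2493]
nest_empty_mouth top [194.3 208.1] 0.29 [0.5622 0.1271]
call_top side [229.1 199.1] 0.43 [ 0.5457 -0.0133]
call_top top [242.7 212.8] 0.57 [ 0.5409 -0.0222]
shaft_top side [250.  226.8] 0.73 [ 0.4847 -0.1407]
shaft_top top [281.8 230.8] 0.58 [ 0.4822 -0.1344]
shaft_top top [159.7 204. ] 0.51 [0.5678 0.2161]
bushing_top side [320.  242.8] 0.7 [ 0.5829 -0.2733]
bushing_top side [174.6 165.6] 0.65 [0.5467 0.2035]
bushing_top top [327.7 190.4] 0.67 [ 0.6034 -0.2791]
nut_top side [282.5 219.3] 0.77 [ 0.6009 -0.1476]
nut_top side [251.2 248.7] 0.72 [ 0.4757 -0.1521]
nut_top side [164.2 201.3] 0.33 [0.444  0.1304]
nut_top top [282.6 193. ] 0.62 [ 0.6026 -0.1445]
oil side [348.7 307.8] 0.89 [ 0.5065 -0.4079]
oil side [137.7 164. ] 0.49 [0.5105 0.3405]
oil top [369.8 224.5] 0.66 [ 0.5018 -0.4108]
```

View pics/topc.png

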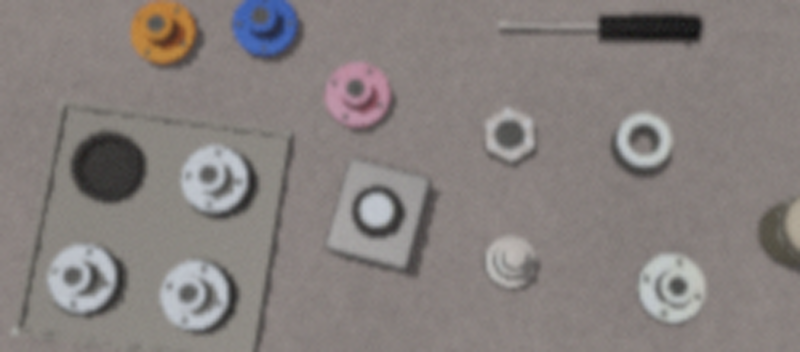

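View pics/sidec.png

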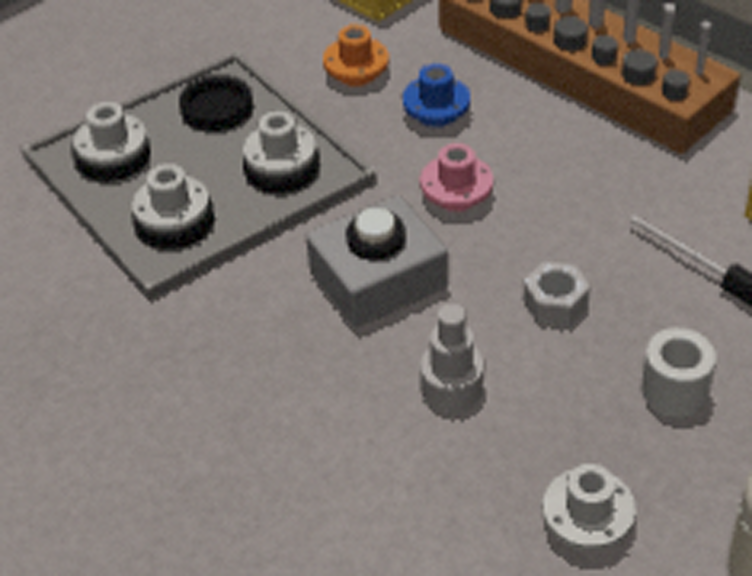

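The crops give these centres:

| Target | Top view | Side view |
|---|---|---|
| Hub bore | (336.9,239.7) | (295,280.5) |
| Nest mouth | (159.1,201.8) | (177.3,161.5) |
| Button | (243.1,215.6) | (227.5,200) |

Next: triangulate these, plus the seated hubs.

```bash
python3 - <<'E'
from h import *
np.set_printoptions(precision=4,suppress=True)
I={n:ctrl.camera_info(n) for n in("side","top")}
t=lambda x,y:(x/3.2+125-.35,y/3.2+150-.35)
s=lambda x,y:(x/3.2+110-.35,y/3.2+130-.35)
P=dict(hub=(t(678,287),s(592,482)),nest=(t(109,166),s(215,101)),button=(t(378,210),s(376,224)),
 hA=(t(209,175),s(279,122)),hB=(t(189,293),s(169,176)),hC=(t(73,276),s(107,112)),shaft=(t(521,258),s(453,312)),bush=(t(644,141),s(681,350)),nut=(t(510,134),s(557,279)))
for k,(a,b) in P.items():
    x,e=tri([ray(I["top"],a),ray(I["side"],b)]); print(k,x,np.round(e,4))
for p in [(.447,-.30),(.58,.24),(.54,-.02)]:
    for y in (0,90,-90): print(p,y,ctrl.solve_ik([*p,.2],[180,0,y]))
E
```

```text
hub [ 0.4561 -0.2952  0.0496] [0.0003 0.0003]
nest [0.5845 0.2392 0.02  ] [0.0018 0.0018]
button [ 0.5311 -0.0224  0.0643] [0.0009 0.0009]
hA [0.5686 0.1327 0.0617] [0.0004 0.0004]
hB [0.4606 0.1499 0.0608] [0.0002 0.0002]
hC [0.4784 0.2558 0.0619] [0.0003 0.0003]
shaft [ 0.4817 -0.149   0.0925] [0.0014 0.0014]
bush [ 0.5928 -0.2725  0.0492] [0.0003 0.0003]
nut [ 0.6055 -0.1482  0.03  ] [0.0006 0.0006]
(0.447, -0.3) 0 [-45.7446  14.0522  90.5183  -0.      75.4295  44.2554]
(0.447, -0.3) 90 [-45.7446  14.0522  90.5183   0.      75.4295 -45.7446]
(0.447, -0.3) -90 [-45.7446  14.0522  90.5183  -0.      75.4295 134.2554]
(0.58, 0.24) 0 [ 12.3124  23.1983  77.4966  -0.      79.3051 102.3124]
(0.58, 0.24) 90 [12.3124 23.1983 77.4966 -0.     79.3051 12.3124]
(0.58, 0.24) -90 [  12.3124   23.1983   77.4966    0.       79.3051 -167.6876]
(0.54, -0.02) 0 [-13.9532  14.2599  90.2423  -0.      75.4978  76.0468]
(0.54, -0.02) 90 [-13.9532  14.2599  90.2423   0.      75.4978 -13.9532]
(0.54, -0.02) -90 [-13.9532  14.2599  90.2423  -0.      75.4978 166.0468]
```

The nest also agrees with the square of the seated hubs: hA+hC−hB gives (0.586, 0.239). I'll close the fingers, move high over the hub and check with the wrist camera.

```bash
python3 - <<'E'
from h import *
np.set_printoptions(precision=4,suppress=True)
ctrl.grab(); 
s=ctrl.read_state();print(s["t"],s["tcp_pos"],s["opening"])
ctrl.movep([.456,-.295,.25],[180,0,45])
s=ctrl.read_state();print(s["t"],s["tcp_pos"],s["tool_rot"],s["ft_force"])
I=ctrl.camera_info("wrist");im=ctrl.read_camera("wrist")
uv=proj(I,np.array([.4561,-.2952,.048]));print(uv)
cv2.circle(im,tuple(np.round(uv).astype(int)),3,(0,0,255),1);cv2.imwrite("pics/w1.png",im)
E
```

```text
1.6167 [0.1671 0.524  0.2108] 5.526341067681074e-05
4.6667 [ 0.4564 -0.2943  0.25  ] [-179.9962   -0.0127   45.0777] [ 0.5224 -0.0845  0.4403]
[253.5122 168.473 ]
```

View pics/w1.png

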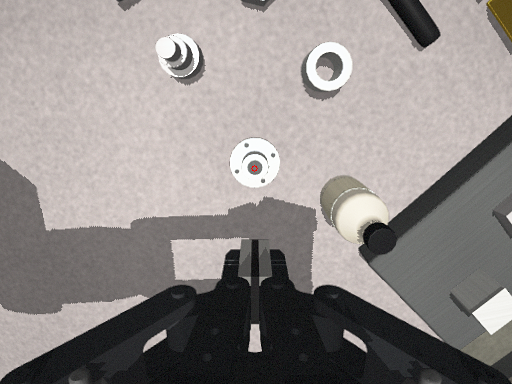

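The wrist view puts the predicted point at (254,168), right in the bore of the plain hub, so the calibration is confirmed. The bottle (355,215) is clear. Now the pointing.

```bash
python3 - <<'E'
from h import *
np.set_printoptions(precision=4,suppress=True)
def st(): 
    s=ctrl.read_state();print(s["t"],s["tcp_pos"],s["ft_force"])
ctrl.servo_line([.456,-.295,.076],speed=.12);st()
ctrl.wait(2.2);st()
cv2.imwrite("pics/s2.png",ctrl.read_camera("side"))
ctrl.servo_line([.456,-.295,.25],speed=.15)
ctrl.movep([.585,.239,.25],[180,0,100]);st()
I=ctrl.camera_info("wrist");im=ctrl.read_camera("wrist")
uv=proj(I,np.array([.585,.239,.024]));print(uv)
cv2.circle(im,tuple(np.round(uv).astype(int)),3,(0,0,255),1);cv2.imwrite("pics/w2.png",im)
E
```

```text
6.3167 [ 0.4564 -0.2954  0.0767] [ 0.0919 -0.1791 -0.3426]
8.5167 [ 0.456 -0.295  0.076] [-0.0388  0.0428  0.4083]
11.8583 [0.5854 0.2378 0.25  ] [ 0.2929 -0.358   0.3571]
[252.7199 161.117 ]
```

View pics/w2.png

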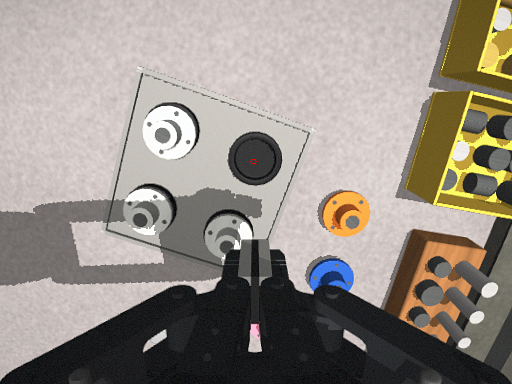

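View pics/s2.png

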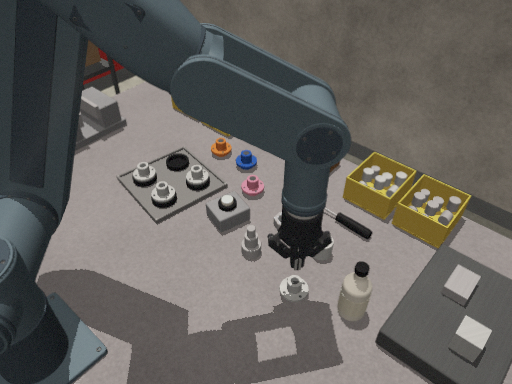

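The side view shows the fingertips (297,264) just above the hub's top (295,280). In the wrist view the predicted nest point (253,161) is within about 2 mm of the cup's middle (255,158).

```bash
python3 - <<'E'
from h import *
np.set_printoptions(precision=4,suppress=True)
def st(): 
    s=ctrl.read_state();print(s["t"],s["tcp_pos"],s["ft_force"])
ctrl.servo_line([.586,.239,.052],speed=.12);st()
ctrl.wait(2.2);st()
cv2.imwrite("pics/s3.png",ctrl.read_camera("side"))
ctrl.servo_line([.586,.239,.25],speed=.15)
ctrl.movep([.531,-.022,.2],[180,0,75]);st()
I=ctrl.camera_info("wrist");im=ctrl.read_camera("wrist")
uv=proj(I,np.array([.531,-.0224,.064]));print(uv)
cv2.circle(im,tuple(np.round(uv).astype(int)),3,(0,0,255),1);cv2.imwrite("pics/w3.png",im)
cv2.imwrite("pics/both.png",np.hstack([cv2.resize(im,(400,300)),cv2.resize(cv2.imread("pics/s3.png"),(400,300))]))
E
```

```text
13.7083 [0.5866 0.2392 0.0528] [ 0.2041 -0.1834 -0.3305]
15.9083 [0.586 0.239 0.052] [-0.468   0.0758 -0.8892]
18.4833 [ 0.5316 -0.0213  0.2003] [ 0.2442  0.4803 -0.0801]
[252.0963 181.5941]
```

View pics/both.png

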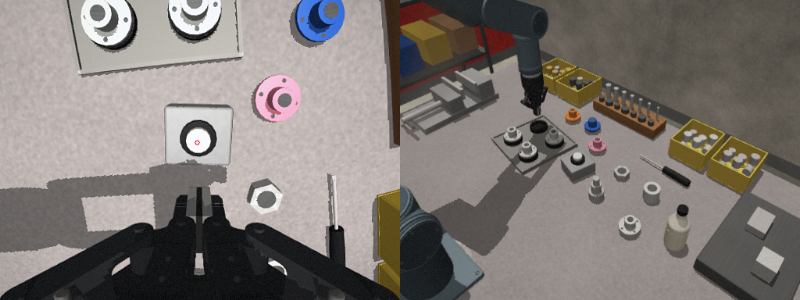

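View pics/w3.png

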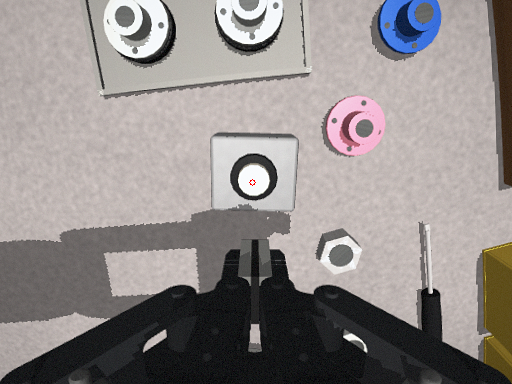

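The nest pointing looked right. The button top centre in the wrist view is about (252,180), next to the predicted (252,182). Now I'll press in steps, watching the force.

```bash
python3 - <<'E'
from h import *
np.set_printoptions(precision=4,suppress=True)
x,y=.5315,-.022
ctrl.servo_line([x,y,.08],speed=.12);ctrl.wait(.3)
f0=ctrl.read_state()["ft_force"][2]
z=.070; n=0
while z>.045:
    ctrl.servo_line([x,y,z],speed=.03);ctrl.wait(.12)
    s=ctrl.read_state();f=s["ft_force"][2]-f0;print(round(s["t"],2),z,s["tcp_pos"][2],round(f,2))
    if f>12: break
    z-=.0015
ctrl.wait(.15)
ctrl.servo_line([x,y,.25],speed=.12);ctrl.wait(.5)
s=ctrl.read_state();print(s["t"],s["tcp_pos"],s["ft_force"])
cv2.imwrite("pics/s4.png",ctrl.read_camera("side"));im=ctrl.read_camera("wrist");cv2.imwrite("pics/w4.png",im)
cv2.imwrite("pics/both4.png",np.hstack([cv2.resize(im,(400,300)),cv2.resize(cv2.imread("pics/s4.png"),(400,300))]))
E
```

```text
20.58 0.07 0.07000191345188503 0.6
20.95 0.0685 0.06853429333653159 0.55
21.32 0.067 0.06698943120513937 1.56
21.68 0.0655 0.06549229779336171 1.46
22.05 0.064 0.06399657377592743 0.72
22.42 0.0625 0.06247935616814049 1.48
22.78 0.061 0.060967876816279507 0.95
23.15 0.0595 0.059478749884668655 0.74
23.52 0.057999999999999996 0.05797555586462412 0.68
23.88 0.056499999999999995 0.05648354547195558 0.51
24.25 0.05499999999999999 0.05497326714876079 0.41
24.62 0.05349999999999999 0.05349810236361568 1.19
24.98 0.05199999999999999 0.051973182101748304 1.91
25.35 0.05049999999999999 0.050484187042781146 1.02
25.72 0.04899999999999999 0.0489966547059297 0.82
26.08 0.04749999999999999 0.04746039239477386 1.01
26.45 0.045999999999999985 0.04620618424751356 3.13
28.95 [ 0.5315 -0.022   0.25  ] [-0.1793 -0.5957  0.7294]
```

View pics/both4.png

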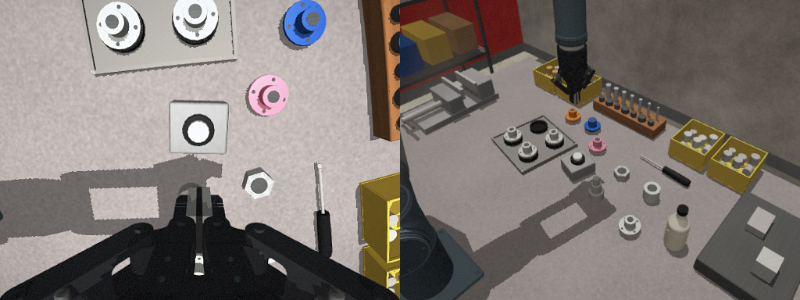

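The force stayed near zero down to z=0.047, although I had the button top at about 0.064. I need to check that against where the fingertips really are and how high the button stands.

```bash
python3 - <<'E'
from h import *
I=ctrl.camera_info("side")
out=[]
for f,X in (("s2",[.456,-.295,.076]),("s3",[.586,.239,.052]),("s4",[.5315,-.022,.25])):
    im=cv2.imread(f"pics/{f}.png");uv=proj(I,np.array(X));print(f,uv)
    c=np.round(uv).astype(int); cr=im[c[1]-35:c[1]+35,c[0]-32:c[0]+32]
    cr=cv2.resize(cr,None,fx=4,fy=4,interpolation=cv2.INTER_CUBIC);cv2.drawMarker(cr,(128,140),(0,0,255),0,12);out.append(cr)
cv2.imwrite("pics/tips.png",np.hstack(out))
out=[]
for f,c,k in (("w3",(254,172),1),("w4",(254,165),1)):
    im=cv2.imread(f"pics/{f}.png");cr=im[c[1]-50:c[1]+50,c[0]-50:c[0]+50];out.append(cv2.resize(cr,None,fx=4,fy=4,interpolation=cv2.INTER_CUBIC))
cv2.imwrite("pics/btn.png",np.hstack(out))
E
```

```text
s2 [295.50615988 272.76561692]
s3 [176.58001186 152.3849185 ]
s4 [224.13932481 139.52074499]
```

View pics/tips.png

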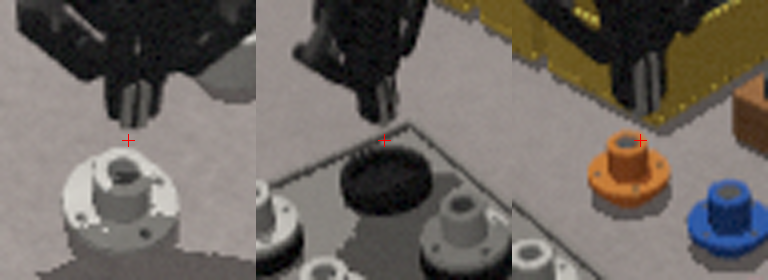

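View pics/btn.png

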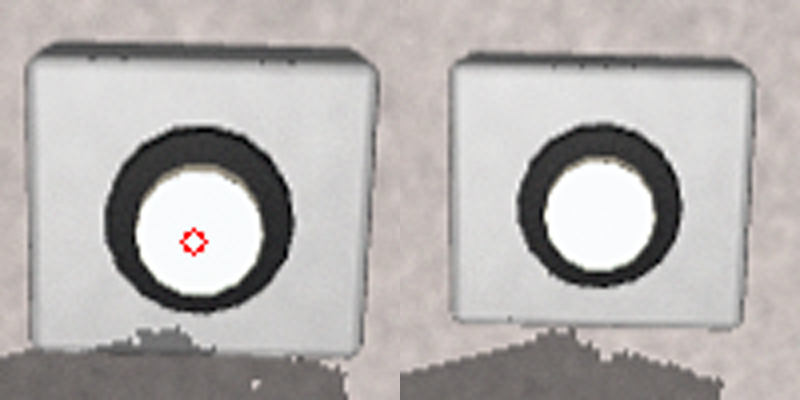

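In the side pictures the real fingertips sit about 4–6 px above the projected TCP, i.e. roughly 15 mm higher. First contact at a TCP height of about 0.047 therefore fits a button top near 0.063. The button was barely pressed, so I'll press on with the same force guard.

```bash
python3 - <<'E'
from h import *
x,y=.5315,-.022
ctrl.servo_line([x,y,.052],speed=.15);ctrl.wait(.3)
f0=ctrl.read_state()["ft_force"][2]
z=.047
while z>.034:
    ctrl.servo_line([x,y,z],speed=.03);ctrl.wait(.12)
    s=ctrl.read_state();f=s["ft_force"][2]-f0;print(round(s["t"],2),round(z,4),round(s["tcp_pos"][2],4),round(f,2))
    if f>14: break
    z-=.001
cv2.imwrite("pics/s5.png",ctrl.read_camera("side"))
ctrl.servo_line([x,y,.25],speed=.15);ctrl.wait(.4)
s=ctrl.read_state();print(s["t"],s["tcp_pos"],s["ft_force"])
cv2.imwrite("pics/s6.png",ctrl.read_camera("side"));cv2.imwrite("pics/w6.png",ctrl.read_camera("wrist"))
a=cv2.imread("pics/s5.png")[140:240,170:300];b=cv2.imread("pics/s6.png")[140:240,170:300]
cv2.imwrite("pics/b6.png",cv2.resize(np.hstack([a,b]),None,fx=3,fy=3,interpolation=cv2.INTER_CUBIC))
E
```

```text
31.25 0.047 0.0468 0.65
31.62 0.046 0.0461 1.77
31.98 0.045 0.0451 2.55
32.35 0.044 0.0441 2.1
32.72 0.043 0.043 3.03
33.08 0.042 0.0421 4.34
33.45 0.041 0.0411 4.49
33.82 0.04 0.0405 8.7
34.18 0.039 0.0404 15.47
36.1917 [ 0.53145507 -0.02198528  0.24986334] [ 0.11529555 -0.37962904  1.11629726]
```

View pics/b6.png

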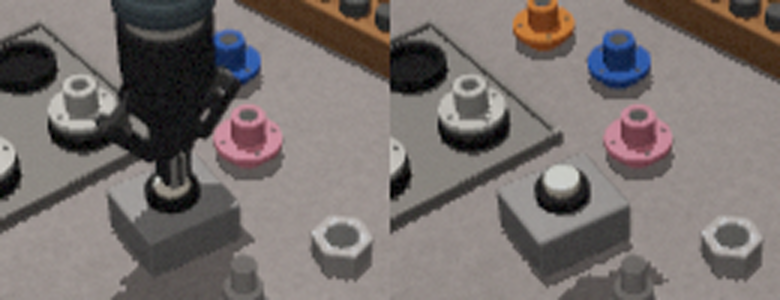

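The press shows a spring ramp of about 5 N over 6 mm, then a hard stop at 15 N. In the right-hand picture the button is up again. Last check before handing in: whether anything moved.

```bash
python3 - <<'E'
from h import *
a=cv2.imread("pics/side0.png");b=cv2.imread("pics/s6.png")
cv2.imwrite("pics/cmp.png",np.hstack([cv2.resize(a,(400,300)),cv2.resize(b,(400,300))]))
A,B=[cv2.cvtColor(i,6).astype(np.float32) for i in(a,b)]
for n,(x,y) in dict(hub=(294,289),bush=(322,247),nut=(284,222),oil=(353,295),driver=(340,218),hC=(144,173),hB=(163,192),hA=(197,177)).items():
    w=np.s_[y-22:y+22,x-22:x+22];print(n,np.round(cv2.phaseCorrelate(cv2.Laplacian(A[w],5),cv2.Laplacian(B[w],5)),2))
E
```

```text
Traceback (most recent call last):
ValueError: setting an array element with a sequence. The requested array has an inhomogeneous shape after 1 dimensions. The detected shape was (2,) + inhomogeneous part.
```

View pics/cmp.png

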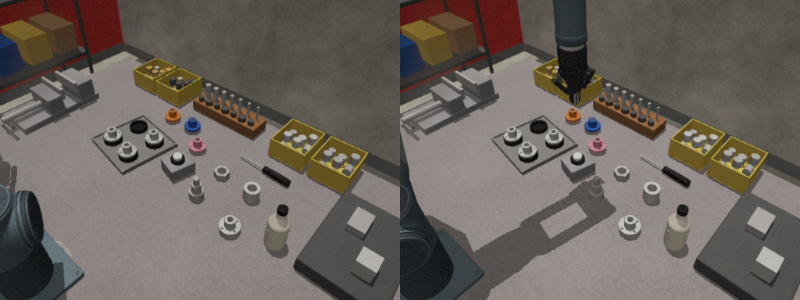

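The two side views, start and now, match: nothing has shifted, and the button at (178,157) in the half-size picture is up. Handing in.

```bash
python3 -c "
from station import ctrl
ctrl.job_done();print(ctrl.read_state()['t'])"
```

```text
the job is handed in; nothing more can be done
the job is handed in; nothing more can be done
```

I pointed at the plain hub and then at the empty nest for 2.2 s each, pressed the call button fully, moved clear and handed the job in. The last clock reading was about 36 s of the 53 s allowed.

- **Pointing:** I came straight down onto each from 0.25 m with the fingers closed. The wrist camera showed the aim point in the hub's bore and within about 2 mm of the nest's middle.
- **Button:** My first press barely moved it, reading only about 2 N above the no-load level. The second showed a spring rise to about 5 N over 6 mm, then a hard stop at 15 N. The last picture shows it up again.
- **Nothing moved:** The side views from the start and the end look identical by eye. The numeric comparison I tried failed with a script error, and I did not repeat it.

**Disagreement:** With the fingers shut, the real fingertips sit about 15 mm higher than the reported TCP, judging by the side pictures and by where the button was first felt. So I pointed from about 4.3 cm above the hub and the nest rim instead of the 2–3 cm asked. That is still inside the judged limit of about 6.5 cm, and I did not repeat the pointing.

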